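Index the inspection lens over the temple bundle

ROBOT

A 6-joint arm with a two-finger parallel gripper is mounted at the origin on a cart in front of the work surface, level with it; the furniture and walls round the work are solid. World frame = base frame: x ahead of the robot, y to its left, z up, the work surface at z = 0. Lengths are in m, angles in rad, forces in N, time in s.
With the tool pointing down it reaches from about 0.25 to 0.85 m from the base axis. Payload 12.5 kg.
Tool frame: the origin (TCP) lies midway between the tips of the shut fingers; the grasp point (between the pads) lies 19 mm behind it (bot.pinch_z is the distance from the TCP to the grasp point, in m); z points along the fingers, x is the direction in which the jaws open and shut, and the axes are right-handed (so a half turn about z gives the same grasp; the last joint's range is limited). The gripper opens to 93 mm and grips with 3 to 60 N. Pads are 15 mm wide; open, the fingers measure 128 mm over their backs; the gripper's body (75 mm by 188 mm) begins 65 mm behind the grasp point.
Start: joints at [-1.221, 0.351, 1.652, -0, 1.139, -0.085], TCP at [0.232, -0.499, 0.194] pointing down, gripper open.
Joint ranges: [-2.75, 2.75], [-0.79, 2.1], [0.01, 2.65], [-1.57, 4.71], [0.07, 3.14], [-2.87, 2.87]. Speed limits (rad/s): [2.22, 2.22, 2.79, 3.14, 3.14, 3.14].

INTERFACE

Orientations are given as a 3x3 rotation matrix whose columns are the frame's x, y, z axes.
In Python, from workcell import get_obs, read_camera, get_calibration, order, bot gives the robot as it stands.
- The arm moves only by the shell command python3 -m crank 'ROWS' [FORCE]. ROWS is JSON, a list of rows, each a list of 5 numbers: the shift along the tool's x, y, z in m, then the turn about the tool's z in degrees, then the closure, from -1 (fully open) to 1 (shut), so that 0 is half open. In form: [[tx, ty, tz, spin, grip], ...]. A call has 1 to 12 rows; each row is the pose to reach, as a shift and turn from the pose commanded when the call began, along the tool's axes at that moment; what a row does not reach only later rows make up. A row lasts 1/8 s, in which the tool goes at most 62.5 mm and 10.7 degrees, less where a joint would pass 70% of its speed; a pose out of reach is approached as far as the arm can. A call with a gripper value outside its range is refused whole. The fingers move at their own pace and stop on an object; FORCE is the grip in N (left out, the last holds). Time passes only in rows, so rows that repeat a pose let the fingers close. It gives the time, the measured TCP pose, the force and the opening at its end, in the units of the state.
- get_obs(): the state, without advancing time (a new reading comes with each control period).
- read_camera(name): name is "scene" or "side" or "wrist"; returns the picture (480x640x3 uint8, blue, green, red); there is no depth.
- get_calibration(name): a dict with "fx", "fy", "cx", "cy" (pixels), "camera_from_world" (4x4, takes a point from world to camera coordinates). Camera axes: x right, y down, z forward; pixel columns grow to the right and rows downward; lengths in m; the calibration is good to about 2 mm. A picture is of the moment at which its call begins: read the wrist's pose just before it. get_calibration takes no time and is no camera call; for the wrist camera it gives the pose at the moment of the call.
- order.finish_job(): hands the job in, once; it reports no verdict.
The state is a dict: "t": time; "q": joint angles; "qvel": joint speeds; "joint_efforts": joint torques, N m; "position": TCP position; "ee_rot": TCP orientation; "ft_force": force on the tool from outside, world axes, zero at the start; "torque": the same for the moment, N m; "gripper_width": opening from 0.0 (shut) to 1.0 (fully open).
Only numpy, scipy, OpenCV 4.12 (cv2) and the standard library are available. Lean on these libraries where they do the work, as an engineer would, in place of code of your own. Each camera call takes 0.05 s, during which the arm holds its last target.

TASK

On the inspection stand, hook a fingertip under the pull ring of the spring index pin and lift it (do not pinch the ring), swing the lens arm one hole so that its lens comes over the temple bundle, let the pin drop fully home in that hole and leave the ring. Pick nothing up, and leave the bundle, the roll of tape beside it and the other things on the table where they are.

Things in the scene. Friction and masses are not known exactly. Their poses are not given: they have to be found in the camera images.
- stand: Fixed inspection stand: grey riser board 195 x 500 mm, top 90 mm above the table. Origin: on the table under the arm's upright pivot, near the board's back; x points away from ring and robot, y left, z up. Along the front (x -150 to -98 mm) an aluminium index plate, top 116 mm high: five 12 mm holes 130 mm from the pivot, 30 degrees apart. Two white mats at x -65, y +37 and -37 mm.
- lens_arm (a joint): Angle of the white lens arm about the pivot (rad); starts at 0, the middle hole, pointing along the stand's -x (play 0.015). Positive = ring and lens go to the stand's left (+y), negative = right. One hole = 0.524. The bar is 132 to 142 mm above the table, pin and ring at its free end, 130 mm from the pivot. Light friction (about 1 N at the ring), stays where left; the seated pin locks it.
- index_pin (a joint): Height of the spring index pin above its seat (m): 0 = fully home, at most 0.022. The round-nosed 8 mm pin stands 10 mm deep in its hole: raise it more than 10 mm (better 14) before swinging. The spring presses down with 4 N seated, 7 N at 15 mm. Let go between holes, the pin rides on the plate (about 0.010) and snaps in as it comes over a hole.
- pull_bar: Round underside (6 mm thick) of the upright pull ring's top bar: lift here. Origin: its middle, 218 mm above the table when seated. x from ring to pivot, y along the bar, z up. Opening below it 58 mm wide, from 3 to 46 mm under the origin; wire 6 mm. The black grip above it is 8 mm thick, 2 to 10 mm up. Closed fingers leaned 35 to 45 degrees go in from the robot's side, pointing down and along +x.
- lens (a point): Middle of the small round magnifying lens (50 mm across, clear, in a white ring frame) set in the arm 75 mm from the pivot, 137 mm above the table.
- hole_left (a point): Mouth of the hole one step to the left (+y) of the middle one, on top of the index plate; the pin goes here when lens_arm = +0.524.
- hole_right (a point): Mouth of the hole one step to the right (-y); the pin goes here when lens_arm = -0.524.
- bundle: Temple bundle: three dark curved pieces with yellow edges, 49 x 29 x 16 mm, lying on one of the stand's two mats (left or right varies), top 92 mm above the table. Origin: centre of its underside. Must stay.
- roll: Small black roll of tape, 56 mm across, 19 mm high, lying on the other mat. Must stay.
- tweezers: Bystander: metal tweezers, 126 mm long, lying on the stand's left wing.
- glue: Bystander: white glue bottle with a pointed cap, 35 mm across, 98 mm high, on the stand's left wing.
- bin: Bystander: small open parts bin, 60 x 85 x 28 mm, on the table right of the stand.
- spectacles: Bystander: black spectacles, 144 x 48 x 44 mm, on the stand's right wing.
- driver: Bystander: small screwdriver, 163 mm long, on the table, near right.

How it is judged:
By the outcome, as a careful person would: the job done as asked, in the order asked, and still so for the second after the job is handed in, with the robot touching nothing.
It also fails if it takes over 38 s, if anything falls off the work surface, if the arm or the gripper's body presses on something with over 40 N, if the wrist force passes 120 N, or if a joint passes its speed limit or range.

## Working session

There is one attempt and no reset: what is moved stays moved. The work goes in short steps, Python scripts to look and compute and a shell command to move; the robot and the scene stay as the last step left them, time stands still between calls to the robot, and variables do not carry over. Pictures are saved under pics/ and viewed, and the job is handed in when it is done.

```bash
ls; mkdir -p pics
python3 - <<'E'
from workcell import *
import cv2,numpy as np
np.set_printoptions(precision=4,suppress=True)
o=get_obs();print(o['t'],o['position'],o['ee_rot'],o['gripper_width'],bot.pinch_z)
for n in("scene","side"):
    im=read_camera(n);cv2.imwrite(f'pics/{n}0.png',im);c=get_calibration(n);print(n,c)
E
```

```text
pics
0.0 [ 0.2316 -0.4985  0.1938] [[ 0.4212 -0.9069 -0.0004]
 [-0.9069 -0.4212  0.0011]
 [-0.0012 -0.0001 -1.    ]] 0.9976201173115141 0.0188
scene {'fx': 579.2142579351107, 'fy': 579.2142579351107, 'cx': 321.92893462870063, 'cy': 232.25364113688417, 'camera_from_world': array([[-0.6921, -0.7218, -0.0003,  0.4056],
       [-0.5394,  0.5174, -0.6643,  0.4157],
       [ 0.4797, -0.4596, -0.7474,  1.2289],
       [ 0.    ,  0.    ,  0.    ,  1.    ]])}
side {'fx': 496.5326340157763, 'fy': 496.5326340157763, 'cx': 318.73784675753967, 'cy': 245.13819031296586, 'camera_from_world': array([[ 0.9995,  0.0127,  0.0281, -0.5765],
       [ 0.0308, -0.3631, -0.9313,  0.1123],
       [-0.0017,  0.9317, -0.3633,  1.1814],
       [ 0.    ,  0.    ,  0.    ,  1.    ]])}
```

View pics/scene0.png

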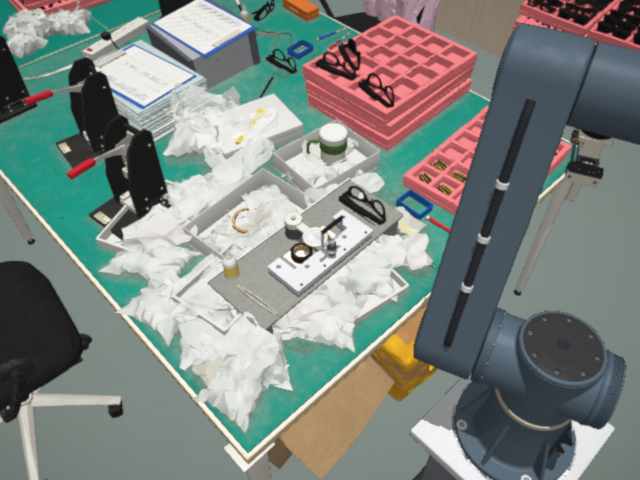

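View pics/side0.png

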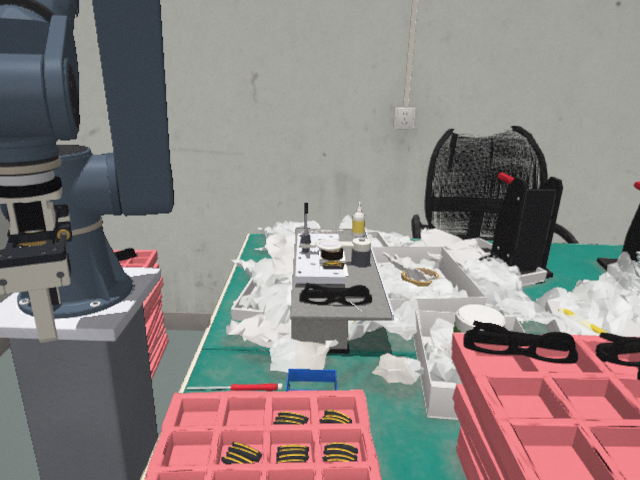

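The stand is near the middle of both pictures, at scene (310,240) and side (330,260). I'll zoom in there.

Run:
```python
import cv2
a=cv2.imread('pics/scene0.png')[170:340,200:420];cv2.imwrite('pics/sc_z.png',cv2.resize(a,(770,595),interpolation=2))
a=cv2.imread('pics/side0.png')[195:320,280:400];cv2.imwrite('pics/si_z.png',cv2.resize(a,(576,600),interpolation=2))
```

```text
(no output)
```

View pics/sc_z.png

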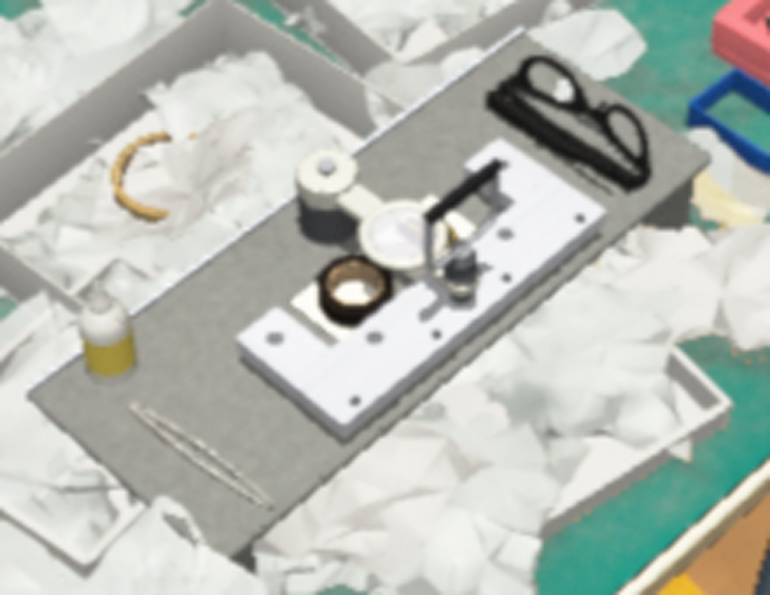

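View pics/si_z.png

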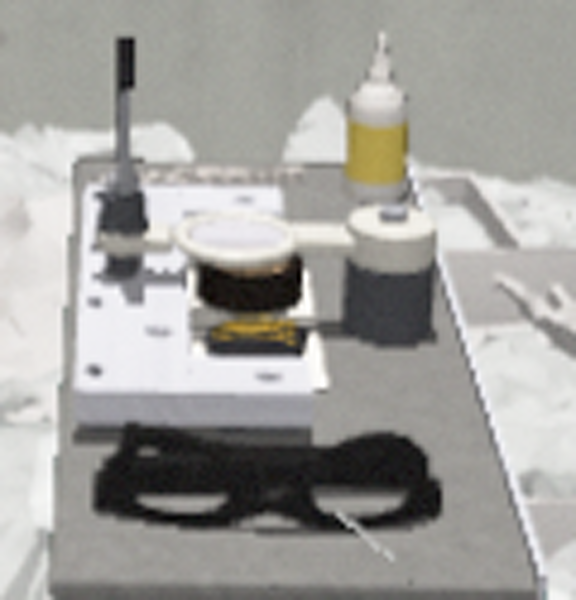

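The bundle (dark with yellow) is on the right mat, near the spectacles, at side zoom (258,335). The roll is on the left mat, at scene zoom (355,290). So the arm has to swing right to -0.524. Next I'll triangulate the ring and the pivot.

```bash
cat > h.py <<'E'
import numpy as np
from workcell import *
np.set_printoptions(precision=4,suppress=True)
def ray(c,u,v):
    T=c['camera_from_world'];R=T[:3,:3];o=-R.T@T[:3,3]
    d=R.T@np.array([(u-c['cx'])/c['fx'],(v-c['cy'])/c['fy'],1]);return o,d/np.linalg.norm(d)
def plane(c,u,v,z):
    o,d=ray(c,u,v);return o+d*(z-o[2])/d[2]
def tri(r1,r2):
    (a,d),(b,e)=r1,r2
    A=np.stack([d,-e],1);s=np.linalg.lstsq(A,b-a,rcond=None)[0]
    p=a+d*s[0];q=b+e*s[1];return (p+q)/2,np.linalg.norm(p-q)
E
python3 - <<'E'
from h import *
import cv2
sc=get_calibration('scene');si=get_calibration('side')
S=lambda u,v:(200+(u+.5)/3.5-.5,170+(v+.5)/3.5-.5)
D=lambda u,v:(280+(u+.5)/4.8-.5,195+(v+.5)/4.8-.5)
print('grip',tri(ray(sc,*S(465.5,190)),ray(si,*D(125,63))))
print('grip plane ends',plane(sc,*S(428,217),.224),plane(sc,*S(503,165),.224))
print('pivot',tri(ray(sc,*S(326,165)),ray(si,*D(390,214))))
for p in [(275,338),(375,338),(506,234),(580,218),(355,400),(437,335),(507,277),(240,345),(345,435),(605,212),(500,140)]: print(p,plane(sc,*S(*p),.116))
for p in [(245,200),(160,330),(270,377),(95,370),(95,301)]: print('side',p,plane(si,*D(*p),.116))
print('board back corners', plane(sc,*S(28,395),.09),plane(sc,*S(522,30),.09),plane(sc,*S(710,158),.09))
E
```

```text
grip (array([0.5407, 0.0103, 0.2238]), np.float64(0.0010865851671941608))
grip plane ends [0.5398 0.0442 0.224 ] [ 0.5387 -0.0229  0.224 ]
pivot (array([0.6703, 0.0176, 0.1513]), np.float64(0.002568849211502385))
(275, 338) [0.6018 0.1283 0.116 ]
(375, 338) [0.555  0.0795 0.116 ]
(506, 234) [ 0.5595 -0.051   0.116 ]
(580, 218) [ 0.5336 -0.0998  0.116 ]
(355, 400) [0.5259 0.1243 0.116 ]
(437, 335) [0.5278 0.0474 0.116 ]
(507, 277) [ 0.531  -0.0233  0.116 ]
(240, 345) [0.6136 0.1493 0.116 ]
(345, 435) [0.5096 0.1481 0.116 ]
(605, 212) [ 0.5252 -0.1168  0.116 ]
(500, 140) [ 0.6274 -0.1133  0.116 ]
side (245, 200) [0.602  0.1244 0.116 ]
side (160, 330) [ 0.5614 -0.0509  0.116 ]
side (270, 377) [ 0.6109 -0.099   0.116 ]
side (95, 370) [ 0.534  -0.0973  0.116 ]
side (95, 301) [ 0.5301 -0.019   0.116 ]
board back corners [0.697  0.2688 0.09  ] [ 0.718  -0.2301  0.09  ] [ 0.5225 -0.2318  0.09  ]
```

Run:
```python
from h import *
import cv2
im=read_camera('wrist');cv2.imwrite('pics/w0.png',im)
```

```text
(no output)
```

View pics/w0.png

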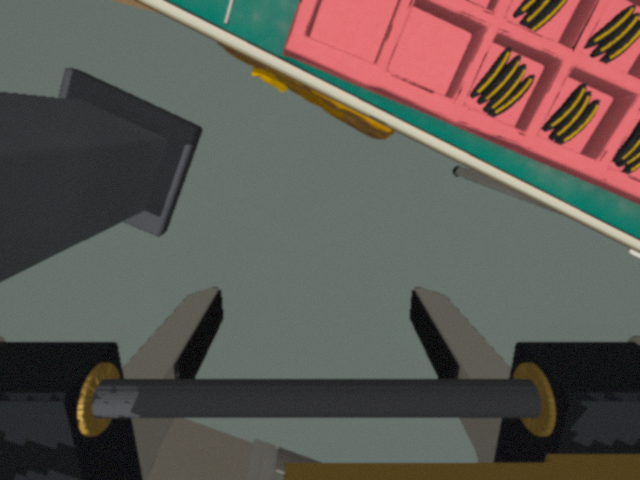

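The rows command no lean, only shifts and spin about a downward tool axis. I'll check how the arm behaves at the edge of its reach, straight up in free space, because that may tilt the tool.

```bash
python3 -m crank '[[0,0,-0.0625,5,1],[0,0,-0.125,10,1],[0,0,-0.1875,15,1],[0,0,-0.25,20,1],[0,0,-0.3125,22,1],[0,0,-0.375,22,1],[0,0,-0.4375,22,1],[0,0,-0.5,22,1],[0,0,-0.6,22,1],[0,0,-0.7,22,1]]'; python3 -c "
from h import *
o=get_obs();print(o['t'],o['q'],o['position'],o['ee_rot'])"
```

```text
t: 1.4
position: [0.2201, -0.4747, 0.7246]
ee_rot: [[0.051, -0.999, 0.006], [-0.999, -0.051, -0.012], [0.012, -0.005, -1.0]]
ft_force: [-6.6, 7.9, 6.0]
gripper_width: 0.008
1.4 [-1.2265  0.5435  0.0114  0.0031  2.5737  0.2961] [ 0.2201 -0.4747  0.7246] [[ 0.0507 -0.9987  0.0059]
 [-0.9986 -0.0508 -0.0116]
 [ 0.0119 -0.0054 -0.9999]]
```

The tool tilted only 0.7°. An overreach horizontally has more leverage on tilt, so I'll move above the work, still high, and try that outward.

```bash
python3 -m crank '[[-0.05,-0.03,0.03,0,1],[-0.1,-0.06,0.06,0,1],[-0.15,-0.09,0.09,0,1],[-0.2,-0.12,0.12,0,1],[-0.26,-0.16,0.15,0,1],[-0.32,-0.2,0.15,0,1],[-0.38,-0.25,0.15,0,1],[-0.44,-0.3,0.15,0,1],[-0.47,-0.36,0.15,0,1],[-0.47,-0.42,0.15,0,1],[-0.47,-0.48,0.15,0,1],[-0.47,-0.54,0.15,0,1]]'; python3 -c "
from h import *
o=get_obs();print(o['t'],o['q'],o['position'],o['ee_rot'])"
```

```text
t: 2.9
position: [0.6411, -0.0048, 0.5731]
ee_rot: [[0.052, -0.999, 0.008], [-0.999, -0.052, -0.017], [0.017, -0.007, -1.0]]
ft_force: [-0.0, -0.4, 1.5]
gripper_width: 0.003
2.9 [-0.0723  0.5198  0.5033 -0.019   2.1091  1.4366] [ 0.6411 -0.0048  0.5731] [[ 0.0519 -0.9986  0.0081]
 [-0.9985 -0.052  -0.0169]
 [ 0.0173 -0.0073 -0.9998]]
```

The small tilt was kept as the new reference, so tilt can be ratcheted up. I'll push outward past the limit now.

```bash
python3 -m crank '[[0,-0.06,0,0,1],[0,-0.12,0,0,1],[0,-0.18,0,0,1],[0,-0.24,0,0,1],[0,-0.3,0,0,1],[0,-0.36,0,0,1],[0,-0.42,0,0,1],[0,-0.48,0,0,1]]'; python3 -c "
from h import *
o=get_obs();print(o['t'],o['q'],o['position'],o['ee_rot'])"
```

```text
t: 3.9
position: [0.7954, 0.0078, 0.4556]
ee_rot: [[0.051, -0.998, 0.047], [-0.999, -0.052, -0.017], [0.019, -0.046, -0.999]]
ft_force: [-0.2, -0.4, 0.2]
gripper_width: 0.002
3.9 [-0.0431  0.9521  0.0129 -0.0174  2.1291  1.467 ] [0.7954 0.0078 0.4556] [[ 0.0507 -0.9976  0.0467]
 [-0.9985 -0.0515 -0.0167]
 [ 0.0191 -0.0458 -0.9988]]
```

```bash
for i in 1 2; do :; done; python3 -m crank '[[0,-0.5,-0.3,0,1],[0,-0.5,-0.3,0,1]]'; python3 -m crank '[[0,-0.5,-0.3,0,1]]';  python3 -c "
from h import *
o=get_obs();print(o['t'],o['q'],o['position'],o['ee_rot'])"
```

```text
t: 4.15
position: [0.8037, 0.0123, 0.4633]
ee_rot: [[0.051, -0.995, 0.089], [-0.999, -0.052, -0.016], [0.021, -0.088, -0.996]]
ft_force: [0.0, 0.0, -0.8]
gripper_width: 0.002
t: 4.28
position: [0.8106, 0.0145, 0.4696]
ee_rot: [[0.05, -0.991, 0.123], [-0.998, -0.053, -0.016], [0.022, -0.122, -0.992]]
ft_force: [0.3, 0.3, -0.8]
gripper_width: 0.006
4.275 [-0.0352  0.9369  0.0126 -0.0129  2.0683  1.4768] [0.8106 0.0145 0.4696] [[ 0.0505 -0.9911  0.123 ]
 [-0.9985 -0.0528 -0.0157]
 [ 0.022  -0.122  -0.9923]]
```

Each overreach row adds about 2° of outward lean and keeps it. I'll continue.

```bash
python3 -m crank '[[0,-0.5,-0.2,0,1],[0,-0.5,-0.2,0,1],[0,-0.5,-0.2,0,1],[0,-0.5,-0.2,0,1]]'|sed -n 1,3p; python3 -m crank '[[0,-0.5,-0.1,0,1]]'|sed -n 1,3p;python3 -m crank '[[0,-0.5,-0.1,0,1]]'|sed -n 1,3p;python3 -m crank '[[0,-0.5,-0.1,0,1]]'|sed -n 1,3p;  python3 -c "
from h import *
o=get_obs();print(o['t'],o['q'],o['position'],o['ee_rot'])"
```

```text
t: 4.78
position: [0.8299, 0.0209, 0.4591]
ee_rot: [[0.05, -0.986, 0.162], [-0.998, -0.053, -0.015], [0.023, -0.161, -0.987]]
t: 4.9
position: [0.8453, 0.0228, 0.4543]
ee_rot: [[0.05, -0.979, 0.198], [-0.998, -0.054, -0.014], [0.024, -0.197, -0.98]]
t: 5.03
position: [0.8596, 0.0247, 0.4501]
ee_rot: [[0.05, -0.971, 0.233], [-0.998, -0.054, -0.013], [0.025, -0.232, -0.972]]
t: 5.15
position: [0.8726, 0.0266, 0.449]
ee_rot: [[0.05, -0.962, 0.268], [-0.998, -0.055, -0.012], [0.026, -0.267, -0.963]]
5.15 [-0.0207  0.9741  0.0131 -0.0064  1.8827  1.494 ] [0.8726 0.0266 0.449 ] [[ 0.0497 -0.9621  0.2681]
 [-0.9984 -0.0548 -0.0117]
 [ 0.0259 -0.2671 -0.9633]]
```

```bash
python3 -m crank '[[0,-0.5,-0.1,0,1]]'|sed -n 1,1p; python3 -m crank '[[0,-0.5,-0.1,0,1]]'|sed -n 1,3p;python3 -m crank '[[0,-0.5,-0.1,0,1]]'|sed -n 1,1p;python3 -m crank '[[0,-0.5,-0.1,0,1]]'|sed -n 1,3p;python3 -m crank '[[0,-0.5,-0.1,0,1]]'|sed -n 1,1p;python3 -m crank '[[0,-0.5,-0.1,0,1]]'|sed -n 1,3p;  python3 -c "
from h import *
o=get_obs();print(o['t'],o['q'],o['position'],o['ee_rot'])"
```

```text
t: 5.28
t: 5.4
position: [0.8952, 0.03, 0.4536]
ee_rot: [[0.049, -0.939, 0.339], [-0.998, -0.056, -0.009], [0.027, -0.338, -0.941]]
t: 5.52
t: 5.65
position: [0.9136, 0.0332, 0.467]
ee_rot: [[0.049, -0.911, 0.41], [-0.998, -0.056, -0.006], [0.029, -0.409, -0.912]]
t: 5.78
t: 5.9
position: [0.9276, 0.0363, 0.4877]
ee_rot: [[0.048, -0.877, 0.478], [-0.998, -0.057, -0.003], [0.03, -0.477, -0.878]]
5.9 [-0.0117  0.9577  0.0128  0.0022  1.6725  1.5041] [0.9276 0.0363 0.4877] [[ 0.0481 -0.877   0.4781]
 [-0.9984 -0.0566 -0.0034]
 [ 0.0301 -0.4772 -0.8783]]
```

```bash
python3 -m crank '[[0,-0.5,-0.1,0,1]]'|sed -n 1,1p; python3 -m crank '[[0,-0.5,-0.1,0,1]]'|sed -n 1,3p;python3 -m crank '[[0,-0.5,-0.1,0,1]]'|sed -n 1,1p;python3 -m crank '[[0,-0.5,-0.1,0,1]]'|sed -n 1,3p;python3 -m crank '[[0,-0.5,-0.1,0,1]]'|sed -n 1,1p; python3 -c "
from h import *
o=get_obs();print(o['t'],o['q'],o['position'],o['ee_rot'])"
```

```text
t: 6.02
t: 6.15
position: [0.9373, 0.0391, 0.5143]
ee_rot: [[0.047, -0.839, 0.543], [-0.998, -0.057, -0.0], [0.031, -0.542, -0.84]]
t: 6.28
t: 6.4
position: [0.9425, 0.0417, 0.5464]
ee_rot: [[0.047, -0.796, 0.603], [-0.998, -0.057, 0.003], [0.032, -0.603, -0.797]]
t: 6.52
6.525 [-0.0067  0.8988  0.0128  0.0088  1.5455  1.5089] [0.9435 0.0429 0.5642] [[ 0.0466 -0.7733  0.6323]
 [-0.9984 -0.0565  0.0046]
 [ 0.0322 -0.6315 -0.7747]]
```

The lean is now 39°, as needed. I'll settle one row, then compute the shift to a point in front of the ring.

```bash
python3 -m crank '[[0,0,0,0,1]]'
cat >> h.py <<'E'
O=np.array([.541,.0115,.218]);PIV=np.array([.671,.0175]);YAW=.041
def to(p):
    o=get_obs();return np.array(o['ee_rot']).T@(np.array(p)-o['position'])
E
python3 -c "
from h import *
o=get_obs();print(o['t'],o['q'])
R=o['ee_rot'];print(R, to([.45,.01,.34]))
C=O-[0,0,.0245];print(C-.1*R[:,2], to(C-.1*R[:,2]))"
```

```text
t: 6.65
position: [0.943, 0.0429, 0.5652]
ee_rot: [[0.047, -0.773, 0.633], [-0.998, -0.057, 0.005], [0.032, -0.632, -0.774]]
ft_force: [0.0, 0.6, -0.9]
gripper_width: 0.004
6.65 [-0.0066  0.8978  0.0123  0.0087  1.5465  1.5088]
[[ 0.0467 -0.773   0.6327]
 [-0.9984 -0.0566  0.0045]
 [ 0.0323 -0.6319 -0.7744]] [ 0.0025  0.5252 -0.1376]
[0.4777 0.011  0.2709] [ 0.0006  0.5474 -0.0666]
```

```bash
python3 -m crank '[[0,0.05,-0.02,0,1],[0,0.11,-0.05,0,1],[0,0.17,-0.08,0,1],[0,0.23,-0.1,0,1],[0,0.29,-0.12,0,1],[0,0.35,-0.14,0,1],[0,0.41,-0.14,0,1],[0,0.47,-0.14,0,1],[0,0.525,-0.14,0,1],[0,0.525,-0.14,0,1],[0,0.525,-0.14,0,1]]'; python3 -c "
from h import *
import cv2
o=get_obs();print(o['t'],o['q'])
cv2.imwrite('pics/w1.png',read_camera('wrist'))
cv2.imwrite('pics/s1.png',cv2.resize(read_camera('side')[130:330,220:420],(600,600),interpolation=2))
R=o['ee_rot']
C=O-[0,0,.0245];print(C-.1*R[:,2], to(C-.1*R[:,2]))"
```

```text
t: 8.02
position: [0.4458, 0.0126, 0.3391]
ee_rot: [[0.047, -0.776, 0.629], [-0.998, -0.056, 0.005], [0.032, -0.628, -0.777]]
ft_force: [0.2, 0.2, 1.5]
gripper_width: 0.005
8.025 [-0.1387 -0.3421  2.1539  0.1497  0.6603  1.2877]
[0.4781 0.011  0.2712] [0.0008 0.0182 0.0731]
```

View pics/w1.png

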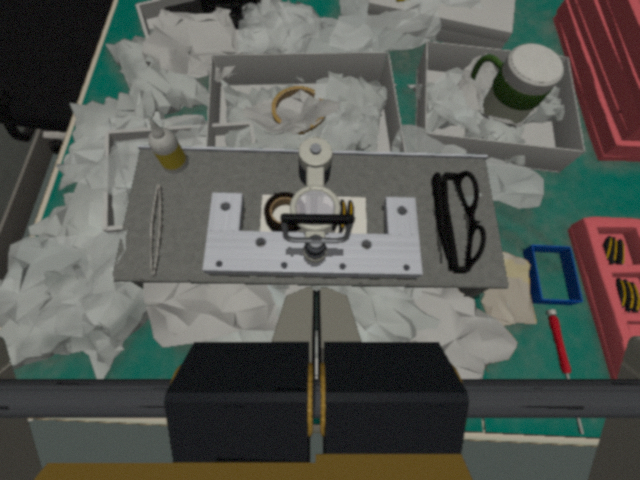

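View pics/s1.png

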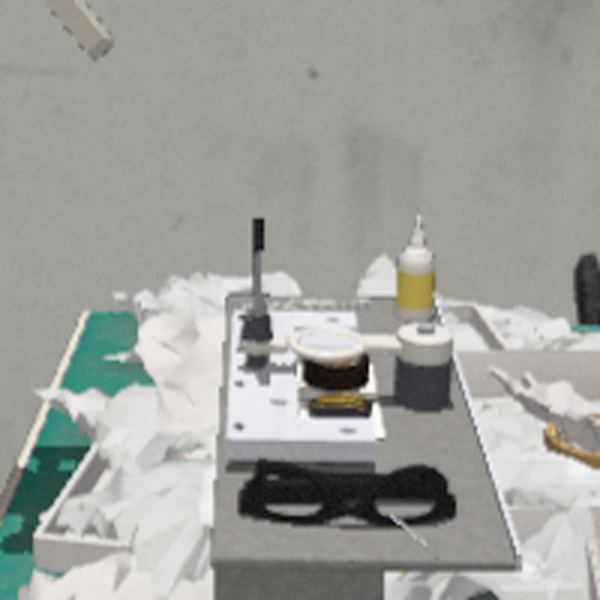

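The wrist view shows the ring at (318,218) straight ahead of the finger tips at (317,290). The bundle lies just right of the lens at (347,212). I'll check the ring's lateral position here, then move to the point in front of it.

```bash
python3 -c "
from h import *
c=get_calibration('wrist')
for p in [(281,217),(355,218)]: print(plane(c,*p,.224))
print(plane(c,316,147,.151))
"
python3 -m crank '[[0,0.009,0.03,0,1],[0.001,0.018,0.055,0,1],[0.001,0.018,0.073,0,1],[0.001,0.018,0.073,0,1]]'; python3 -c "
from h import *
import cv2
o=get_obs();print(o['t'],o['q'])
cv2.imwrite('pics/w2.png',read_camera('wrist'))
cv2.imwrite('pics/s2.png',cv2.resize(read_camera('side')[170:290,250:370],(600,600),interpolation=2))
R=o['ee_rot']
C=O-[0,0,.0245];print(C+.022*R[:,2], to(C+.022*R[:,2]))"
```

```text
[0.5397 0.0457 0.224 ]
[ 0.543  -0.0238  0.224 ]
[0.6728 0.0167 0.151 ]
t: 8.62
position: [0.4815, 0.0108, 0.2727]
ee_rot: [[0.047, -0.776, 0.629], [-0.998, -0.056, 0.005], [0.032, -0.628, -0.777]]
ft_force: [0.5, -0.5, 0.1]
gripper_width: 0.003
8.625 [-0.1278 -0.1777  2.2089  0.1998  0.4423  1.2337]
[0.5548 0.0116 0.1764] [-0.0005  0.0043  0.1221]
```

View pics/w2.png

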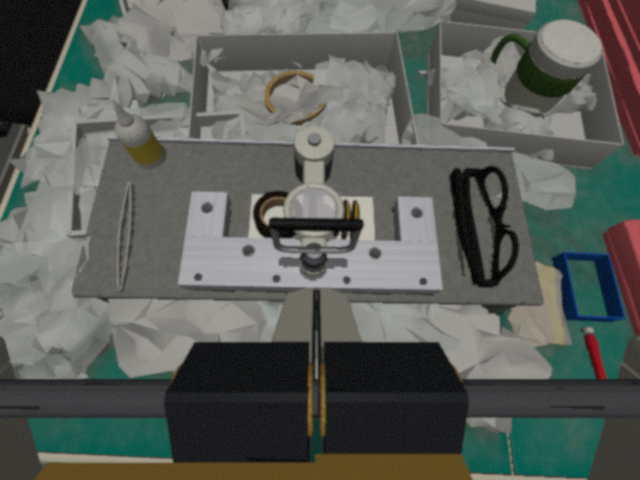

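View pics/s2.png

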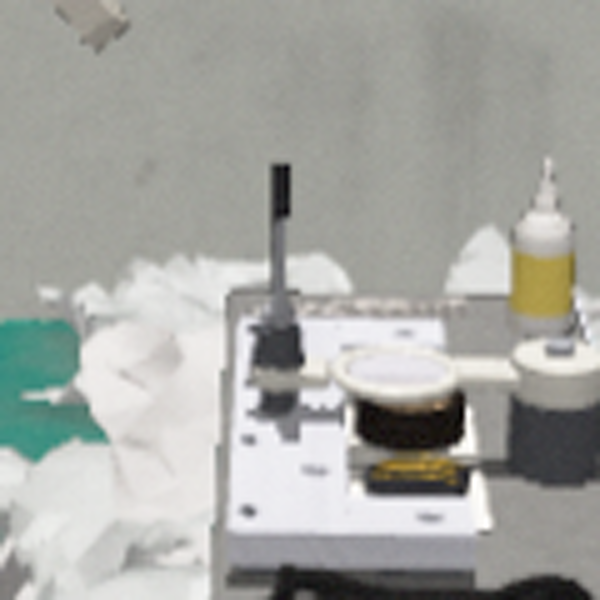

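```bash
python3 -c "
from h import *
from scipy.optimize import fsolve
D=[(.351,1.652,1.139,.5497,.1938),(.5435,.0114,2.5737,.5233,.7246),(.5198,.5033,2.1091,.6411,.5731),(.9521,.0129,2.1291,.7954,.4556),(.8978,.0123,1.5465,.944,.5652),(.9577,.0128,1.6725,.9276,.4877)]
A=[];b=[]
s,c=np.sin,np.cos
for q2,q3,q5,r,z in D:
    f=q2+q3;t=f+q5
    A.append([s(q2),s(f),c(f),s(t),1,0]);b.append(r)
    A.append([c(q2),c(f),-s(f),c(t),0,1]);b.append(z)
x,res,_,_=np.linalg.lstsq(np.array(A),np.array(b),rcond=None);print(x,np.array(A)@x-b)
def fk(q):
    q2,q3,q5=q;f=q2+q3;t=f+q5
    return np.array([np.dot([s(q2),s(f),c(f),s(t),1,0],x),np.dot([c(q2),c(f),-s(f),c(t),0,1],x),t])
print(fk((-.1777,2.2089,.4423)))
q=np.array([-.1777,2.2089,.4423])
for p in [(.4815,.2727),(.5548,.1764),(.549,.185),(.549,.20),(.57,.2)]:
  for lean in (35,39,45):
    print(p,lean,fsolve(lambda q:fk(q)-[p[0],p[1],np.pi-np.radians(lean)],q))
"
```

```text
[0.4858 0.4376 0.041  0.3013 0.0024 0.2595] [-0.0002  0.0001 -0.0004 -0.0002  0.0004 -0.0003  0.0001  0.0002 -0.0004
  0.      0.0005  0.0001]
[0.477  0.27   2.4735]
(0.4815, 0.2727) 35 [-0.1532  2.1552  0.5287]
(0.4815, 0.2727) 39 [-0.1746  2.2056  0.4298]
(0.4815, 0.2727) 45 [-0.1976  2.2804  0.2733]
(0.5548, 0.1764) 35 [0.1539 2.127  0.2498]
(0.5548, 0.1764) 39 [0.1484 2.1764 0.1361]
(0.5548, 0.1764) 45 [ 0.1525  2.247  -0.0433]
(0.549, 0.185) 35 [0.1275 2.1314 0.2718]
(0.549, 0.185) 39 [0.1207 2.181  0.1592]
(0.549, 0.185) 45 [ 0.1228  2.2522 -0.0188]
(0.549, 0.2) 35 [0.1009 2.1156 0.3143]
(0.549, 0.2) 39 [0.0918 2.1657 0.2034]
(0.549, 0.2) 45 [0.0899 2.238  0.0284]
(0.57, 0.2) 35 [0.1401 2.0693 0.3213]
(0.57, 0.2) 39 [0.131  2.1197 0.2102]
(0.57, 0.2) 45 [0.1286 2.1922 0.0354]
```

The ring is confirmed at (0.541, 0.011). q5 stays within range for the insertion, so I'll go in along the tool axis.

```bash
python3 -m crank '[[0,0.004,0.03,0,1],[0,0.004,0.06,0,1],[0,0.004,0.085,0,1],[0,0.004,0.1,0,1],[0,0.004,0.112,0,1],[0,0.004,0.122,0,1],[0,0.004,0.122,0,1]]'; python3 -c "
from h import *
import cv2
o=get_obs();print(o['t'],o['q'])
cv2.imwrite('pics/w3.png',read_camera('wrist'))
cv2.imwrite('pics/s3.png',cv2.resize(read_camera('side')[170:290,250:370],(600,600),interpolation=2))
R=o['ee_rot']
C=O-[0,0,.0245];print(R,C+.022*R[:,2], to(C+.022*R[:,2]))"
```

```text
t: 9.6
position: [0.5548, 0.0112, 0.1765]
ee_rot: [[0.047, -0.775, 0.631], [-0.998, -0.056, 0.005], [0.032, -0.63, -0.776]]
ft_force: [0.1, -0.9, 0.1]
gripper_width: 0.005
9.6 [-0.1011  0.1465  2.1808  0.4729  0.1509  0.9675]
[[ 0.0469 -0.7745  0.6308]
 [-0.9984 -0.0565  0.0048]
 [ 0.0319 -0.63   -0.7759]] [0.5549 0.0116 0.1764] [-0.0004 -0.      0.0005]
```

View pics/w3.png

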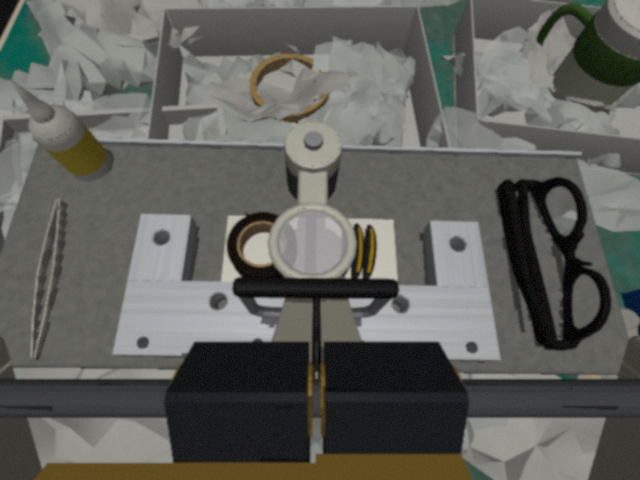

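View pics/s3.png

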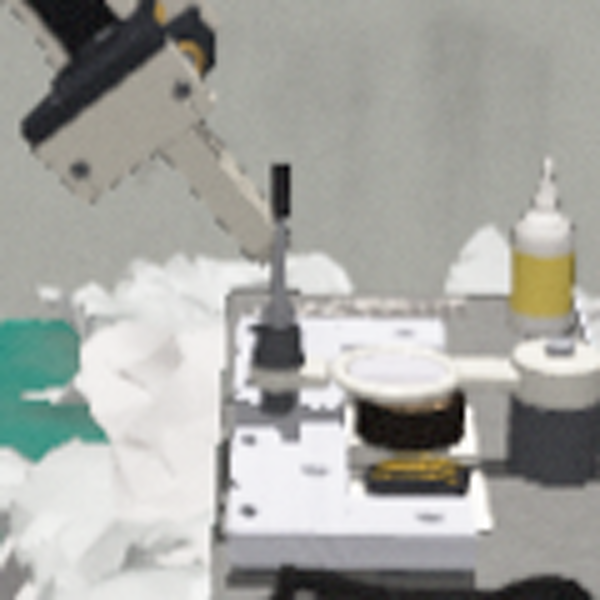

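```bash
python3 -c "
from h import *
c=get_calibration('side');o=get_obs()
def pr(p):
    q=c['camera_from_world']@np.r_[p,1];u=c['fx']*q[0]/q[2]+c['cx'];v=c['fy']*q[1]/q[2]+c['cy'];return (u-250)*5,(v-170)*5
P=o['position'];R=o['ee_rot']
print(pr(P),pr(P-.02*R[:,2]),pr(P-.02*R[:,2]-.0075*R[:,1]),pr(O),pr(O-[0,0,.046]),o['gripper_width'])
cw=get_calibration('wrist');print(-cw['camera_from_world'][:3,:3].T@cw['camera_from_world'][:3,3]-P)
"
```

```text
(np.float64(305.9851583627693), np.float64(288.9788645806479)) (np.float64(278.80900584181035), np.float64(255.7559799499009)) (np.float64(291.9081257281391), np.float64(245.90468208924165)) (np.float64(277.7863057840986), np.float64(200.94005240763764)) (np.float64(275.92299961563185), np.float64(297.754608516251)) 0.005493952956588911
[-0.0546  0.0039  0.2005]
```

The side view seems to show the tip ending at about (272,257), while the TCP projects to (306,289). I'll zoom in on it.

```bash
python3 -c "
from h import *
import cv2
im=read_camera('side');cv2.imwrite('pics/side4.png',im)
c=get_calibration('side');o=get_obs()
z=cv2.resize(im[190:250,280:340],(600,600),interpolation=cv2.INTER_NEAREST);P=o['position'];R=o['ee_rot']
for k in (0,-.01,-.02,-.03):
    q=c['camera_from_world']@np.r_[P+k*R[:,2],1];u=c['fx']*q[0]/q[2]+c['cx'];v=c['fy']*q[1]/q[2]+c['cy']
    cv2.circle(z,(int((u-280+.5)*10),int((v-190+.5)*10)),4,(0,0,255),-1)
cv2.imwrite('pics/s4.png',z);print(o['t'])
im=read_camera('scene');cv2.imwrite('pics/sc4.png',cv2.resize(im[190:270,280:380],(750,600),interpolation=2))
"
```

```text
9.75
```

View pics/s4.png

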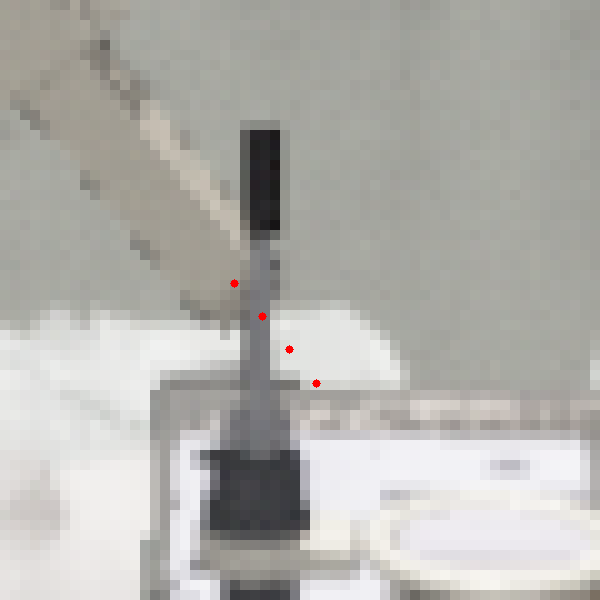

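View pics/sc4.png

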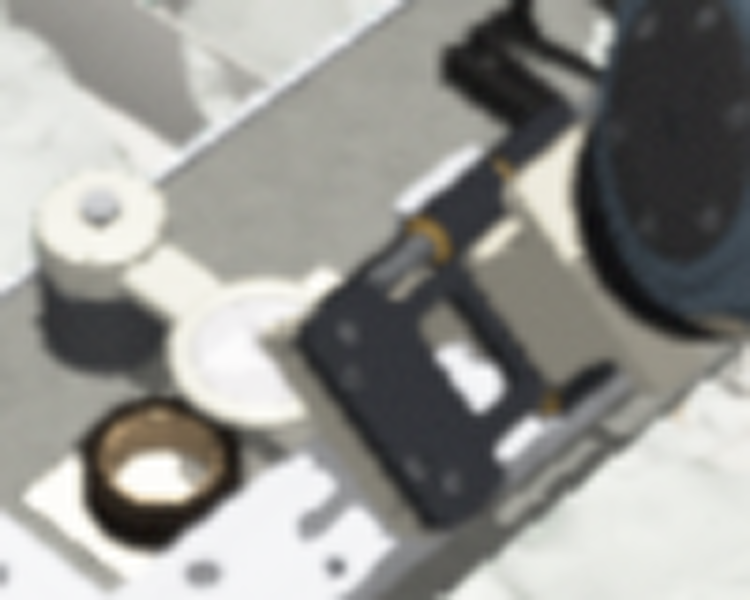

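```bash
python3 -c "
from h import *
c=get_calibration('wrist');o=get_obs();P=o['position'];R=o['ee_rot']
def pr(p):
    q=c['camera_from_world']@np.r_[p,1];return c['fx']*q[0]/q[2]+c['cx'],c['fy']*q[1]/q[2]+c['cy']
for k in (0,-.01,-.02,-.03):
  for s in (-.0075,0,.0075,.01):
    print(k,s,pr(P+k*R[:,2]+s*R[:,1]))
print(pr(O),pr(O+[0,0,.010]))
"
```

```text
0 -0.0075 (np.float64(315.76088224101863), np.float64(271.24147900572456))
0 0 (np.float64(315.74808615983943), np.float64(283.77395138177945))
0 0.0075 (np.float64(315.73556782626787), np.float64(296.0343979578323))
0 0.01 (np.float64(315.73145521273887), np.float64(300.0622885849212))
-0.01 -0.0075 (np.float64(315.7584075207879), np.float64(278.41508632898785))
-0.01 0 (np.float64(315.74502068034036), np.float64(291.4715107955764))
-0.01 0.0075 (np.float64(315.7319383116573), np.float64(304.23097851492355))
-0.01 0.01 (np.float64(315.72764339391375), np.float64(308.41988846190037))
-0.02 -0.0075 (np.float64(315.7556780286473), np.float64(286.32721496699656))
-0.02 0 (np.float64(315.7416434251929), np.float64(299.95195314115756))
-0.02 0.0075 (np.float64(315.7279440648295), np.float64(313.25123863292936))
-0.02 0.01 (np.float64(315.7234500419459), np.float64(317.6140184818219))
-0.03 -0.0075 (np.float64(315.75265228644435), np.float64(295.0980999163896))
-0.03 0 (np.float64(315.73790428218234), np.float64(309.3411124844221))
-0.03 0.0075 (np.float64(315.7235271989875), np.float64(323.22590482642573))
-0.03 0.01 (np.float64(315.7188148563223), np.float64(327.7768904792777))
(np.float64(316.4921834442793), np.float64(288.7284540727804)) (np.float64(317.32562509720515), np.float64(282.6883890169144))
```

Both views put the visible tip about 22 mm behind the nominal TCP. Its top edge is still past the bar. I'll go in 8 mm more, then lift straight up and check the height and force.

```bash
python3 -m crank '[[0,0,0.008,0,1],[0,-0.003,0.004,0,1],[0,-0.006,0.001,0,1],[0.001,-0.009,-0.003,0,1],[0.001,-0.012,-0.007,0,1],[0.001,-0.012,-0.007,0,1]]'; python3 -c "
from h import *
import cv2
im=read_camera('side');cv2.imwrite('pics/side5.png',im)
c=get_calibration('side');o=get_obs();print(o['q'])
z=cv2.resize(im[190:250,280:340],(600,600),interpolation=cv2.INTER_NEAREST)
cv2.imwrite('pics/s5.png',z);print(o['t'])
cv2.imwrite('pics/w5.png',read_camera('wrist'))
"
```

```text
t: 10.55
position: [0.5585, 0.0109, 0.1886]
ee_rot: [[0.047, -0.776, 0.629], [-0.998, -0.056, 0.005], [0.032, -0.628, -0.777]]
ft_force: [-4.7, -1.0, -6.5]
gripper_width: 0.006
[-0.101   0.1298  2.1597  0.3746  0.1874  1.0671]
10.6
```

View pics/s5.png

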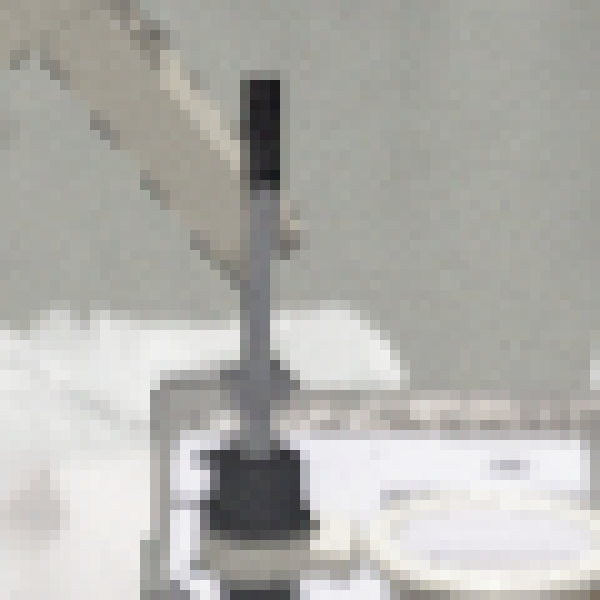

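View pics/w5.png

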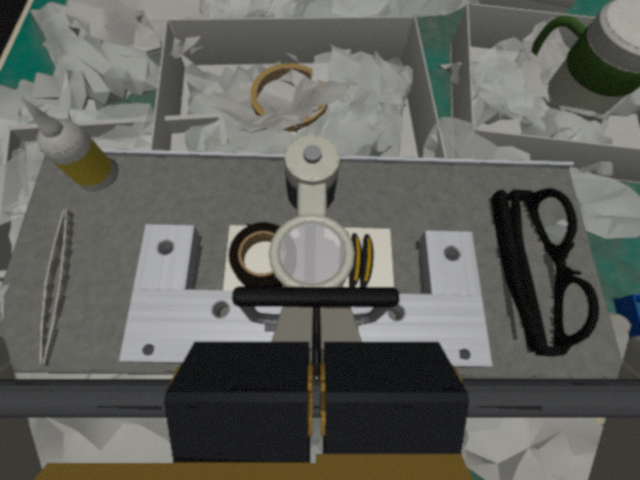

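The grip rose about 5 px, roughly 12 mm, with -6.5 N at the wrist, so the hook is holding. I'll compute the arc in tool axes, with 4 mm more lift and the roll needed to keep the bar flat on the finger.

```bash
python3 -c "
from h import *
o=get_obs();R=np.array(o['ee_rot'])
b0=YAW
print('up4',R.T@[0,0,.004])
n=10
for i in range(1,n+1):
    th=-.5236*i/n
    d=.13*np.array([-np.cos(b0+th)+np.cos(b0),-np.sin(b0+th)+np.sin(b0)])
    ps=np.arctan(np.tan(np.radians(-24))*np.sin(th)/np.sin(-.5236))
    t=R.T@[d[0],d[1],.004]+.0135*np.array([-np.sin(ps),np.cos(ps)-1,0])
    print(i,np.round(th,3),np.round(d,4),np.round(t,4),np.round(np.degrees(ps),1))
"
```

```text
up4 [ 0.0001 -0.0025 -0.0031]
1 -0.052 [-0.0001  0.0068] [-0.006  -0.0028 -0.0031] -2.7
2 -0.105 [0.0002 0.0136] [-0.0122 -0.0035 -0.0029] -5.3
3 -0.157 [0.0008 0.0204] [-0.0183 -0.0044 -0.0025] -7.9
4 -0.209 [0.0017 0.0271] [-0.0244 -0.0056 -0.0019] -10.5
5 -0.262 [0.003  0.0338] [-0.0304 -0.0071 -0.001 ] -13.0
6 -0.314 [0.0047 0.0404] [-0.0364 -0.0089  0.    ] -15.4
7 -0.367 [0.0067 0.0469] [-0.0423 -0.011   0.0013] -17.7
8 -0.419 [0.0091 0.0533] [-0.0481 -0.0134  0.0028] -19.9
9 -0.471 [0.0117 0.0596] [-0.0537 -0.016   0.0046] -22.0
10 -0.524 [0.0147 0.0657] [-0.0592 -0.0188  0.0065] -24.0
```

The lens arm's sign is opposite to a rotation about +z, so I'll recompute the arc to the right.

```bash
python3 -c "
from h import *
o=get_obs();R=np.array(o['ee_rot'])
b0=YAW
n=10
for i in range(1,n+1):
    th=.5236*i/n
    d=.13*np.array([-np.cos(b0+th)+np.cos(b0),-np.sin(b0+th)+np.sin(b0)])
    ps=np.arctan(np.tan(np.radians(-24))*np.sin(th)/np.sin(.5236))
    t=R.T@[d[0],d[1],.004]+.0135*np.array([-np.sin(ps),np.cos(ps)-1,0])
    # check: bar dir in rolled finger frame
    c,s=np.cos(ps),np.sin(ps);R2=R@np.array([[c,-s,0],[s,c,0],[0,0,1]])
    b=np.array([-np.sin(b0+th),np.cos(b0+th),0])
    print(i,np.round(th,3),np.round(d,4),np.round(t,4),np.round(np.degrees(ps),1),'bar.normal',np.round(R2[:,1]@b,3))
"
```

```text
1 0.052 [ 0.0005 -0.0068] [ 0.0076 -0.0025 -0.0029] -2.7 bar.normal -0.03
2 0.105 [ 0.0013 -0.0135] [ 0.015  -0.0028 -0.0024] -5.3 bar.normal -0.036
3 0.157 [ 0.0024 -0.0203] [ 0.0223 -0.0034 -0.0017] -7.9 bar.normal -0.04
4 0.209 [ 0.0039 -0.0269] [ 0.0296 -0.0043 -0.0008] -10.5 bar.normal -0.043
5 0.262 [ 0.0058 -0.0334] [ 0.0368 -0.0055  0.0004] -13.0 bar.normal -0.044
6 0.314 [ 0.008  -0.0399] [ 0.0439 -0.007   0.0017] -15.4 bar.normal -0.043
7 0.367 [ 0.0105 -0.0462] [ 0.0508 -0.0087  0.0033] -17.7 bar.normal -0.041
8 0.419 [ 0.0134 -0.0524] [ 0.0576 -0.0108  0.0051] -19.9 bar.normal -0.035
9 0.471 [ 0.0166 -0.0584] [ 0.0643 -0.0131  0.007 ] -22.0 bar.normal -0.028
10 0.524 [ 0.0201 -0.0642] [ 0.0707 -0.0156  0.0092] -24.0 bar.normal -0.017
```

```bash
python3 -m crank '[[0,-0.0025,-0.003,0,1],[0,-0.0025,-0.003,0,1],[0.0075,-0.0025,-0.003,-2.7,1],[0.015,-0.003,-0.0025,-5.3,1],[0.022,-0.0035,-0.0015,-8,1],[0.03,-0.0045,-0.001,-10.5,1],[0.037,-0.0055,0.0005,-13,1],[0.044,-0.007,0.0015,-15.5,1]]'; python3 -c "
from h import *
import cv2
im=read_camera('side')
o=get_obs();print(o['t'],o['q'])
cv2.imwrite('pics/s6.png',cv2.resize(im[170:290,250:370],(600,600),interpolation=2))
cv2.imwrite('pics/w6.png',read_camera('wrist'))
"
```

```text
t: 11.65
position: [0.5676, -0.033, 0.1934]
ee_rot: [[0.253, -0.734, 0.63], [-0.946, -0.323, 0.004], [0.2, -0.597, -0.777]]
ft_force: [-2.6, 0.1, -7.9]
gripper_width: 0.005
11.7 [-0.2148  0.1399  2.1314  0.6118  0.243   0.4746]
```

View pics/s6.png

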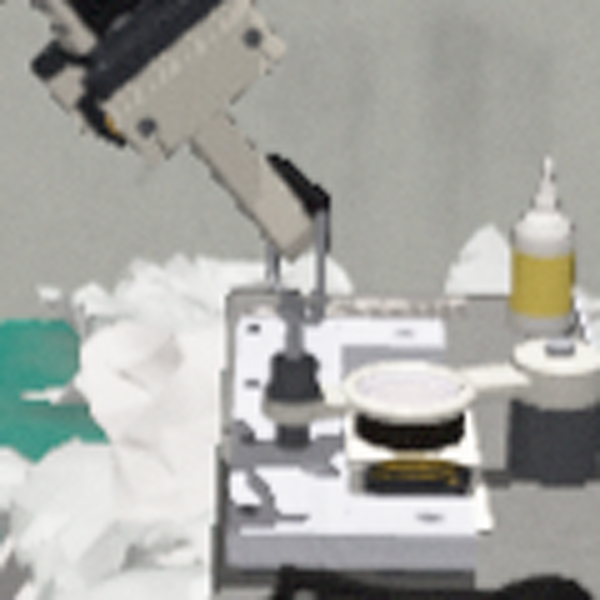

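View pics/w6.png

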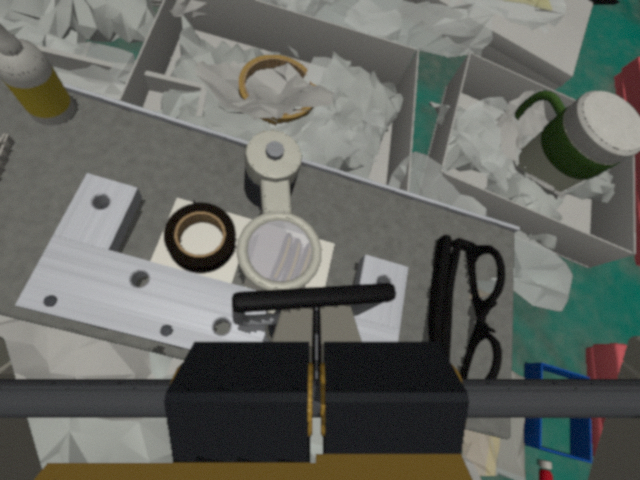

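The arm has swung about halfway, with the ring centred on the finger at (315,297) and held up at -7.9 N. I'll finish the arc.

```bash
python3 -m crank '[[0.007,0,0.002,-2.2,1],[0.014,0,0.0035,-4.4,1],[0.021,-0.0005,0.0055,-6.5,1],[0.028,-0.001,0.0075,-8.5,1],[0.028,-0.001,0.0075,-8.5,1]]'; python3 -c "
from h import *
import cv2
im=read_camera('side');cv2.imwrite('pics/side7.png',im)
o=get_obs();print(o['t'],o['q'])
cv2.imwrite('pics/s7.png',cv2.resize(im[170:290,250:370],(600,600),interpolation=2))
w=read_camera('wrist');cv2.imwrite('pics/w7.png',w)
c=get_calibration('wrist');np.save('cw7.npy',c['camera_from_world'])
"
```

```text
t: 12.38
position: [0.5803, -0.0593, 0.194]
ee_rot: [[0.356, -0.69, 0.631], [-0.89, -0.457, 0.003], [0.285, -0.562, -0.776]]
ft_force: [-1.9, -2.2, -7.6]
gripper_width: 0.005
12.425 [-0.2714  0.1669  2.0969  0.6884  0.2751  0.2145]
```

View pics/s7.png

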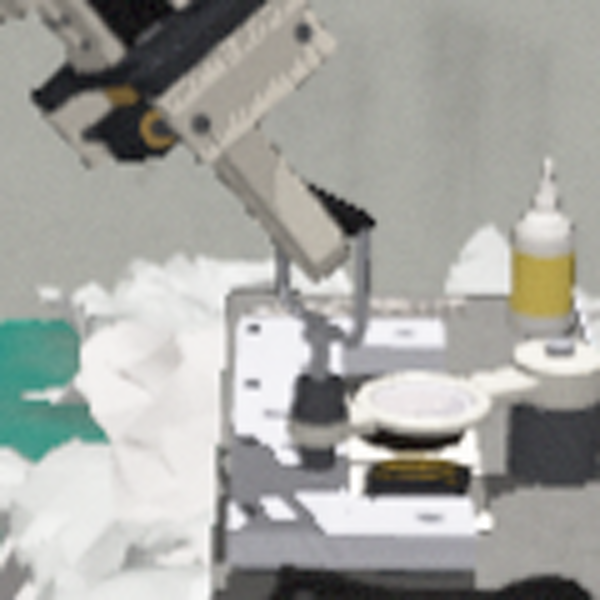

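View pics/w7.png

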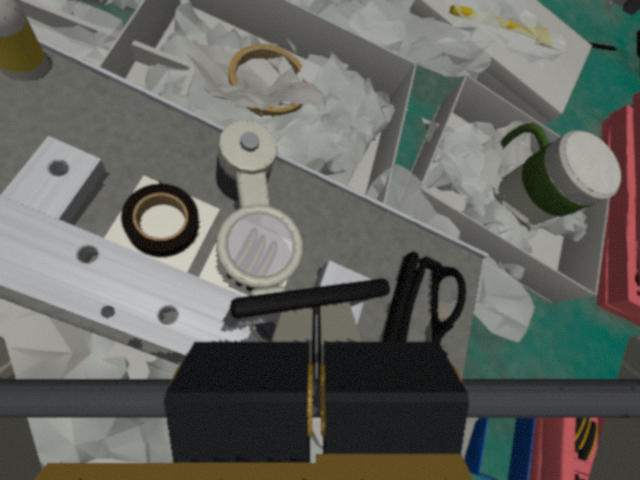

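```bash
python3 -c "
from h import *
c=get_calibration('wrist');c['camera_from_world']=np.load('cw7.npy')
s=get_calibration('side')
L=plane(c,260,247,.140);P=plane(c,248.5,142,.151);G1=plane(c,235,306,.240);G2=plane(c,387,288,.240)
LS=plane(s,250+425/5,170+400/5,.140)
print('lens',L,'lens side',LS,'piv',P,'grip',G1,G2,(G1+G2)/2)
for l in (L[:2],LS[:2],((G1+G2)/2)[:2]):
  for pv in (PIV,P[:2]):
    d=pv-l;print(np.linalg.norm(d),'theta',-(np.arctan2(d[1],d[0])-YAW))
g=(G1-G2);print('theta from grip dir',-(np.arctan2(-g[0],g[1])-YAW))
"
```

```text
lens [ 0.6039 -0.0227  0.14  ] lens side [ 0.6094 -0.028   0.14  ] piv [0.669  0.0181 0.151 ] grip [ 0.5432 -0.0233  0.24  ] [ 0.5781 -0.0809  0.24  ] [ 0.5606 -0.0521  0.24  ]
0.07818836833943206 theta -0.49842565146585466
0.07679082918025873 theta -0.5188463981400292
0.07658297938212401 theta -0.5947587879343439
0.07534590839978829 theta -0.6172796080842362
0.13049710542877513 theta -0.5216794348043529
0.12913031543572165 theta -0.5340739027611013
theta from grip dir -0.5039257356825607
```

The estimates agree at about -0.51 to -0.53; the foreshortened side ray is the outlier. The ring radius comes out at 130 mm. I'll lower gently.

```bash
python3 -m crank '[[-0.001,0.002,0.003,0,1],[-0.002,0.004,0.006,0,1],[-0.003,0.006,0.008,0,1],[-0.003,0.006,0.008,0,1]]'|grep -E 't:|pos|ft'; python3 -m crank '[[-0.001,0.0015,0.002,0,1],[-0.0015,0.003,0.004,0,1],[-0.002,0.004,0.006,0,1],[-0.002,0.004,0.006,0,1]]'|grep -E 't:|pos|ft';  python3 -c "
from h import *
import cv2
im=read_camera('side');cv2.imwrite('pics/side8.png',im)
o=get_obs();print(o['t'],o['q'])
cv2.imwrite('pics/s8.png',cv2.resize(im[170:290,250:370],(600,600),interpolation=2))
w=read_camera('wrist');cv2.imwrite('pics/w8.png',w)
"
```

```text
t: 12.98
position: [0.5801, -0.0589, 0.1836]
ee_rot: [[0.357, -0.689, 0.631], [-0.889, -0.457, 0.004], [0.285, -0.562, -0.776]]
ft_force: [-3.7, -2.8, -5.4]
t: 13.48
position: [0.5811, -0.0591, 0.1768]
ee_rot: [[0.357, -0.688, 0.632], [-0.889, -0.458, 0.004], [0.286, -0.563, -0.775]]
ft_force: [0.1, -0.3, 0.1]
13.525 [-0.2712  0.1997  2.1118  0.818   0.2396  0.0791]
```

View pics/s8.png

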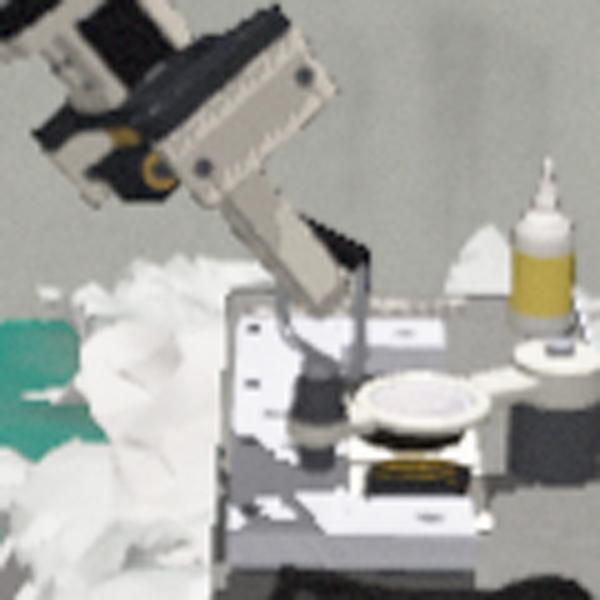

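View pics/w8.png

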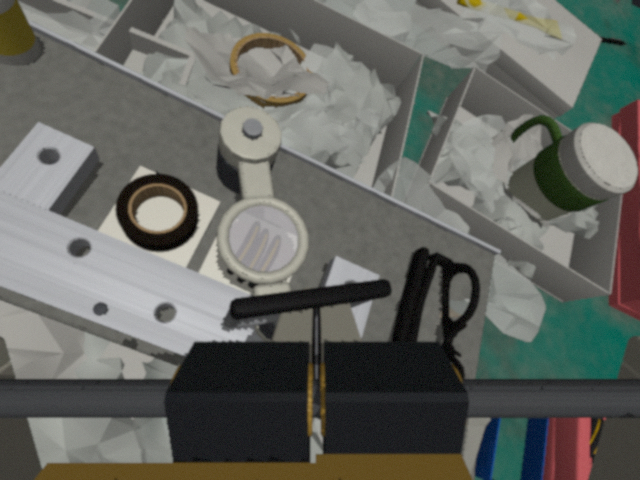

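Wrist force is zero, and the grip end dropped about 6.6 px, or 15.5 mm, which matches the full lift. So the pin is home. I'll withdraw straight back along the finger axis.

```bash
python3 -m crank '[[0,0,-0.01,0,1],[0,0,-0.02,0,1]]'|grep -E 't:|pos|ft'; python3 -m crank '[[0,0,-0.02,0,1],[0,0,-0.045,0,1],[0,0,-0.08,0,1],[0,0,-0.12,0,1],[0,0,-0.15,0,1],[0,0,-0.15,0,1]]';  python3 -c "
from h import *
import cv2
im=read_camera('side');cv2.imwrite('pics/side9.png',im)
o=get_obs();print(o['t'],o['q'])
cv2.imwrite('pics/s9.png',cv2.resize(im[170:290,250:370],(600,600),interpolation=2))
cv2.imwrite('pics/sc9.png',cv2.resize(read_camera('scene')[170:340,200:420],(770,595),interpolation=2))
w=read_camera('wrist');cv2.imwrite('pics/w9.png',w)
np.save('cw9.npy',get_calibration('wrist')['camera_from_world'])
"
```

```text
t: 13.82
position: [0.5679, -0.0591, 0.1922]
ee_rot: [[0.358, -0.689, 0.631], [-0.889, -0.458, 0.004], [0.286, -0.562, -0.776]]
ft_force: [0.3, 0.9, -0.1]
t: 14.58
position: [0.4734, -0.0601, 0.3103]
ee_rot: [[0.356, -0.687, 0.634], [-0.889, -0.458, 0.003], [0.289, -0.564, -0.773]]
ft_force: [-0.4, 0.2, 0.2]
gripper_width: 0.005
14.625 [-0.3741 -0.2295  2.1557  0.4217  0.6092  0.4471]
```

View pics/s9.png

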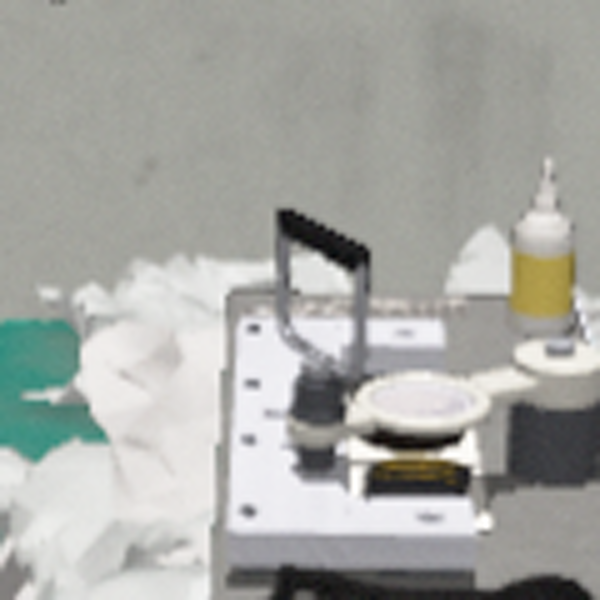

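View pics/w9.png

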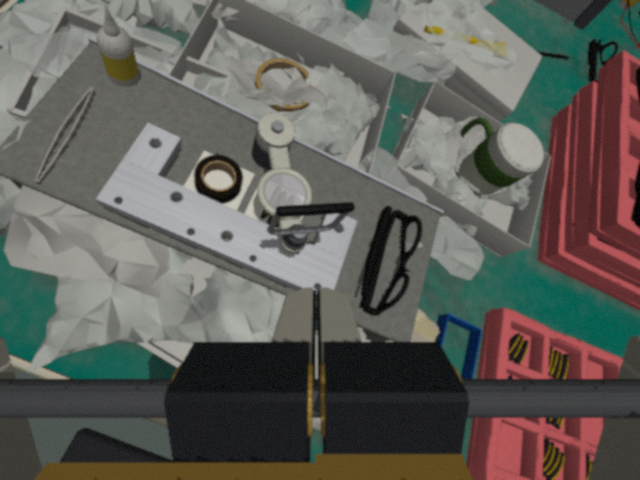

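View pics/sc9.png

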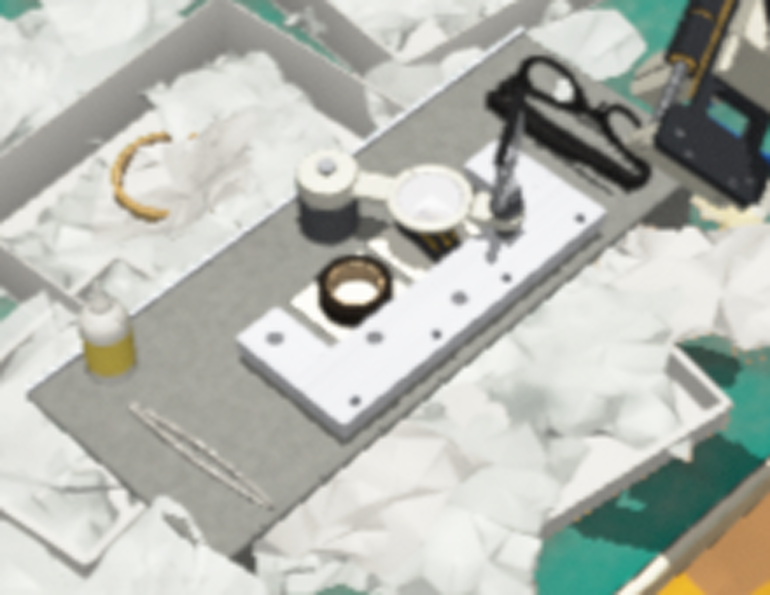

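All views show the arm at the right hole, the ring free, and nothing else moved. As a last check I'll triangulate the grip height (0.224 when seated) and the arm angle.

```bash
python3 -c "
from h import *
import cv2
c=get_calibration('wrist');c['camera_from_world']=np.load('cw9.npy')
s=get_calibration('side');sc=get_calibration('scene')
S=(200+(506+.5)/3.5-.5,170+(132+.5)/3.5-.5)
side=(250+325.5/5-.5,170+237.5/5-.5)
a=ray(c,315.5,209);b=ray(s,*side);d=ray(sc,*S)
for n,p in(('w-side',tri(a,b)),('w-scene',tri(a,d)),('scene-side',tri(b,d))):
    v=PIV-p[0][:2];print(n,p,np.linalg.norm(v),-(np.arctan2(v[1],v[0])-YAW))
L=plane(c,284,193,.14);v=PIV-L[:2];print('lens',L,-(np.arctan2(v[1],v[0])-YAW))
x=cv2.imread('pics/side0.png').astype(int);y=cv2.imread('pics/side9.png').astype(int)
m=(abs(x-y).max(2)>40).astype('uint8');n,_,st,_=cv2.connectedComponentsWithStats(m)
print([tuple(r) for r in st[1:] if r[4]>8])
"
```

```text
w-side (array([ 0.5613, -0.0514,  0.2226]), np.float64(0.002433129859366128)) 0.12951796754050796 -0.5202304036106558
w-scene (array([ 0.5645, -0.0524,  0.2146]), np.float64(0.0005386568088774218)) 0.12735915383048008 -0.5397571624962357
scene-side (array([ 0.5615, -0.0477,  0.2214]), np.float64(0.0020330435859170254)) 0.12745816951230918 -0.4960989246035739
lens [ 0.6038 -0.0217  0.14  ] -0.4865619179839527
[(np.int32(0), np.int32(0), np.int32(250), np.int32(268), np.int32(25704)), (np.int32(41), np.int32(0), np.int32(8), np.int32(6), np.int32(18)), (np.int32(251), np.int32(110), np.int32(4), np.int32(5), np.int32(16)), (np.int32(229), np.int32(128), np.int32(4), np.int32(5), np.int32(17)), (np.int32(235), np.int32(137), np.int32(20), np.int32(24), np.int32(73)), (np.int32(253), np.int32(161), np.int32(12), np.int32(10), np.int32(29)), (np.int32(299), np.int32(203), np.int32(58), np.int32(70), np.int32(1279)), (np.int32(6), np.int32(250), np.int32(64), np.int32(89), np.int32(2232)), (np.int32(44), np.int32(255), np.int32(9), np.int32(6), np.int32(23)), (np.int32(36), np.int32(258), np.int32(12), np.int32(4), np.int32(18)), (np.int32(122), np.int32(267), np.int32(39), np.int32(15), np.int32(326)), (np.int32(0), np.int32(280), np.int32(7), np.int32(5), np.int32(29)), (np.int32(0), np.int32(290), np.int32(4), np.int32(4), np.int32(9)), (np.int32(210), np.int32(291), np.int32(32), np.int32(30), np.int32(431)), (np.int32(56), np.int32(300), np.int32(37), np.int32(13), np.int32(198)), (np.int32(119), np.int32(300), np.int32(17), np.int32(7), np.int32(74)), (np.int32(76), np.int32(312), np.int32(51), np.int32(19), np.int32(645)), (np.int32(207), np.int32(322), np.int32(4), np.int32(6), np.int32(15))]
```

The best grip height is 0.222 m, against 0.224 m seated and 0.234 m if the pin were riding on the plate. The side image changed only at the arm and ring, apart from the robot and its shadow. Handing in.

```bash
python3 -c "
from workcell import *
print(get_obs()['ft_force'],get_obs()['t']);print(order.finish_job())"
```

```text
[0.1773262  0.94564175 0.72515798] 14.725
the job is handed in; nothing more can be done
None
```

The lens arm is swung one hole to the right, over the temple bundle. The pin is home in that hole and the ring is free. I handed the job in at 14.7 s; it reports no verdict.

**What I did**
- The moves can't command a lean directly. I pushed the arm against its reach limit in free air above the work until the closed fingers leaned about 39°.
- I hooked them under the pull bar without pinching and lifted the pin about 16 mm.
- I swung the arm along the arc to the right, lowered the pin, and drew the fingers straight back out.

**What the last checks showed**
- **Pin:** the best grip height is 0.222 m, against 0.224 m when seated and 0.234 m if the pin were riding on the plate. The grip dropped about 15.5 mm on lowering, matching the lift.
- **Arm angle:** the best estimate is -0.520 rad, against -0.524 for the hole.
- **Contact:** the fingers are about 15 cm clear of the ring, and the wrist force is about 1 N, which is noise.
- **Bystanders:** comparing side images before and after, only the lens arm and ring changed, apart from the robot and its shadows. The bin and screwdriver I only saw in passing. The bundle, tape and other things on the stand look unmoved.

**Checks that disagreed**
- The less reliable view pairs gave grip heights of 0.215 and 0.221 m, and arm angles from -0.49 to -0.54 rad.
- The visible fingertips were about 22 mm short of the nominal tool point in both views, so I relied on the images for how deep to insert.

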